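# Cycle the guard lid of a pump test rig and reset its interlock

### The job

Test the guard of the pump rig: with closed fingers press the red lever pad all the way down so that the clear guard lid stands fully open, hold it there for about a second, then let the lever rise slowly under your fingers until the lid is fully shut, without letting it slam. Once it is shut, press the green reset button on the white box fully in, let it come back out, and move clear. Only the lever and the button are touched: do not touch the lid itself, do not pick up or shift the white box, and leave the other things on the table where they are.

Things in the scene. Friction and masses are not known exactly. Their poses are not given: they have to be found in the camera images.
- rig: fixed pump test rig: aluminium base plate 310 x 270 x 12 mm with clear panes and blue posts up to 165 mm, a silver pump inside, a clear lid with a blue frame on top. Origin: centre of the plate's underside, on the table. Its -x side faces the robot roughly (turned up to 0.35 rad); the red lever sticks out on that side, beyond the plate's edge.
- pivot (a point): the lever's pivot axis, on the rig's -x side (120 mm from the origin), 90 mm above the table. The axis runs along the rig's y.
- pad (a point): centre of the top face of the red lever pad (50 mm along the lever x 64 x 10 mm), moving with the lever. Seen from the pivot: 130 mm along the lever, which points to the rig's -x, and 10 mm above it. At rest the lever slopes 0.35 rad up toward the pad (pad top 144 mm above the table), fully pressed 0.35 rad down (55 mm). Axes at rest as the rig's.
- lever (a joint): lever angle: 0 at rest, lid shut; 0.70 rad pressed to its stop, lid fully open (a rod turns the lid by the same angle). Only the lid's weight brings it back: 3 to 8 N on the pad holds it anywhere; let go, it slams in about a quarter second. Faster than 1 rad/s (130 mm/s at the pad) on the way down is a slam, even in the last few millimetres.
- hood: the guard lid: clear panel in a blue frame, 260 x 256 x 12 mm, hinged on the rig's -x side 175 mm above the table, directly above the lever's pivot; it opens upward by 0.70 rad, its far edge rising to about 350 mm. Origin on the hinge axis. Not to be touched.
- resetbox: loose white box, 75 mm (x) x 105 mm (y) x 45 mm high, 0.7 kg, standing to the left or right of the lever; a round black-collared green button on its top. Origin: centre of the underside.
- reset_top (a point): centre of the top face of the green reset button (32 mm across), which moves straight down when pressed.
- reset (a joint): travel of the reset button: 0 out, 0.006 m fully in (takes 5 N); springs back.
- oil: loose oil bottle, 56 mm across, 120 mm high, red cap, to the left or right of the lever, opposite the white box. Origin: centre of the underside.
- collar: loose brass collar, 48 mm across, 22 mm high, on the table beside the lever. Origin: centre of the underside.
- fitting: loose steel pipe fitting, 34 mm across, 36 mm high, on the table beside the lever. Origin: centre of the underside.
- wrench: loose wrench lying on the table at the left.
- driver: loose screwdriver with a yellow handle lying on the table at the right.
- grease: loose jar with a blue cap, 70 mm across, 70 mm high, at the left of the rig. Origin: centre of the underside.
Not all that is in view belongs to the job. Leave any turquoise or yellow look-alike of the resetbox alone.

How it is judged:
On the way, in this order (a step that is already met when the one before it is completed fails the run):
1. the lever is pressed down to its stop, the lid fully open, and held for half a second (value of joint lever above 0.64 rad), for 0.5 s.
2. the lid is fully shut again (value of joint lever below 0.02 rad), for 0.2 s.
3. the green reset button is pressed fully in (value of joint reset above 0.0045 m), for 0.05 s.
At the end, for the whole second after the job is handed in: the lid is shut (lever within 0.02 rad of rest), the reset button is out again (within 1.5 mm), the white box stands upright within 20 mm of where it was, and every other loose thing is within 20 mm of where it was (value of joint lever below 0.02 rad and value of joint reset below 0.0015 m and height (world z) of resetbox below 0.005 m and angle between resetbox's own z axis and vertical below 0.1 rad and distance of each of resetbox, oil, collar, fitting, wrench, driver, grease from where it was at the start of the episode below 0.02 m and linear speed of resetbox below 0.02 m/s); the robot touches nothing.
It fails at once if the lid slams: it comes down faster than 1 rad/s (velocity of joint lever below -1 rad/s).
It fails at once if the robot touches the lid itself (contact force between any of the arm, the fingers and hood above 1 N).
It fails at once if the reset button is pressed while the lid is not shut (value of joint reset above 0.003 m and value of joint lever above 0.05 rad).
It fails at once if the white box is lifted, tipped or shifted by more than 20 mm (height (world z) of resetbox above 0.01 m or angle between resetbox's own z axis and vertical above 0.2 rad or distance of resetbox from where it was at the start of the episode above 0.02 m).
It fails at once if another loose thing is lifted or shifted by more than 20 mm (distance of any of oil, collar, fitting, wrench, driver, grease from where it was at the start of the episode above 0.02 m).
It also fails if it takes over 59 s, if anything falls off the work surface, if the arm or the gripper's body presses on something with over 40 N, if the wrist force passes 120 N, or if a joint passes its speed limit or range.

### The arm

A 7-joint arm with a two-finger parallel gripper is mounted at the origin on the work surface. World frame = base frame: x ahead of the robot, y to its left, z up, the work surface at z = 0. Lengths are in m, angles in rad, forces in N, time in s.
With the tool pointing down it reaches from about 0.425 to 0.925 m from the base axis. Payload 6.8 kg.
Tool frame: the origin (TCP) lies at the very end of the fingers, on their centre line; the grasp point (between the pads) lies 19 mm behind it; z points along the fingers, y is the line along which they close (so a half turn about z gives the same grasp; the last joint's range is limited). The gripper opens to 85 mm and grips with 20 to 120 N. Pads are 22 mm wide; open, the fingers measure 114 mm over their backs; the gripper's body (76 mm by 85 mm) begins 54 mm behind the grasp point. The pads swing forward as they close: fully open they stand 13 mm farther back than shut.
Start: joints at [1.109, 0.477, 0.022, 1.555, -0.011, 1.109, -0.083], TCP at [0.234, -0.633, 0.231] pointing down, gripper open.
Joint ranges: [-2.96, 2.96], [-0.34, 2.1], [-1.41, 1.46], [0.24, 2.44], [-1.37, 4.51], [0.17, 1.92], [-2.96, 2.96]. Speed limits (rad/s): [2.39, 2.39, 3.14, 3.14, 3.14, 3.14, 3.14].

### API

Orientations are given as a rotation vector (axis times angle).
In Python, from bench import get_obs, viewer, r gives the robot as it stands. The module is installed in compiled form; this text tells all that it offers.
- The arm moves only by the tool play_rows, never from a script. Its argument "commands" is a list that holds one entry, the list of rows, each a list of 5 numbers: the gripper's target within -1 to 1 (shut at 1, half-way at 0, fully open at -1), then the shift along the tool's x, y, z scaled (see below), then the turn about the tool's z scaled (see below). A call has 1 to 12 rows; each row is the pose to reach, as a shift and turn from the pose commanded when the call began, along the tool's axes at that moment; what a row does not reach only later rows make up. The controller multiplies each number of a shift by 0.2 m and each number of a turn by pi/2 rad. A row lasts 1/12 s, in which the tool goes at most 41.7 mm and 7.16 degrees, less where a joint would pass 70% of its speed; a pose out of reach is approached as far as the arm can. A call with a number of a shift or a turn outside -1 to 1 is refused whole. A call with a gripper value outside its range is refused whole. The fingers move at their own pace and stop on an object; "grip_force" is the grip in N (left out, the last holds). Time passes only in rows, so rows that repeat a pose let the fingers close. It gives the time, the measured TCP pose, the force, the opening and the grip force at its end, in the units of the state.
- get_obs(): the state, without advancing time (a new reading comes with each control period).
- viewer.grab_frame(name): name is "side" or "top" or "wrist"; returns a dict with "pixels" (480x640x3 uint8, red, green, blue), "fovy" (degrees; the focal length in pixels is half the picture's height over the tangent of half this angle, whatever the lens; pixels are square), "cx", "cy" (the principal point, pixels), "world_to_cam" (4x4, takes a point from world to camera coordinates); the wrist camera has in their place "hand_eye" (4x4, takes a point from camera to tool coordinates, whose origin is the TCP and whose axes are the flange's). Camera axes: x right, y up, looking along -z (the intrinsics and any distortion apply to the point x, -y, -z); pixel columns grow to the right and rows downward; lengths in m; the calibration is good to about 2 mm. The wrist camera is an equidistant fisheye: a pixel r from the principal point sees the ray r / f radians off the axis. A picture is of the moment at which its call begins: read the wrist's pose just before it. There is no depth.
- r.hand_in(): hands the job in; it is judged then, once.
Trained networks look in a picture, given as the dict that the camera call returned (one of the last four; its "shot" number tells which), for a name from the list of things; names that differ only in an ending like _2 or _b are one class to them, and where a whole thing is asked for, a point or a joint stands for the part that bears it (a point fixed in the world has none). Each returns a list of dicts, best first, with "score" (0 to 1); they miss things now and then, are a little off and sometimes report something else, mostly with a low value. They report only what shows in the picture. A call takes as long as a camera call. They do not tell look-alikes from the thing itself.
- viewer.trace(picture, thing): "pixels" (480x640 bool, what is visible of it) and "rect" ([left, top, right, bottom] in pixels, round what is visible of it).
The state is a dict: "clock": time; "joints": joint angles; "qvel": joint speeds; "tau": joint torques, N m; "tcp_pos": TCP position; "orientation": TCP orientation; "contact_force": force on the tool from outside, world axes, zero at the start; "moment": the same for the moment, N m; "grip_width": finger opening in m; "gripper_force": force on a finger pad.
Only numpy, scipy, OpenCV 4.12 (cv2) and the standard library are available. Lean on these libraries where they do the work, as an engineer would, in place of code of your own. Each camera call takes 0.05 s, during which the arm holds its last target. There are 200 camera calls.

## Working session

There is one attempt and no reset: what is moved stays moved. The work goes in short steps, Python scripts to look and compute and a tool call to move; the robot and the scene stay as the last step left them, time stands still between calls to the robot, and variables do not carry over. Pictures are saved under pics/ and viewed, at most 10 in all, crops included, and the job is handed in when it is done.

Besides the shell and the picture viewer there is one more tool, called after "Call:" in YAML: its name, and indented under it one key for each argument. play_rows: Moves the arm, as the interface text tells. Shifts and turns lie within -1 to 1; 1 stands for 0.2 m of shift or pi/2 rad of turn. Its arguments: {"type":"object","properties":{"commands":{"type":"array","items":{"type":"array","items":{"type":"array","items":{"type":"number","minimum":-1,"maximum":1}}}},"grip_force":{"type":"number"}},"required":["commands"]}

```bash
mkdir -p pics
python3 - <<'E'
from bench import get_obs, viewer
import cv2
o=get_obs(); print({k:o[k] for k in('clock','tcp_pos','orientation','contact_force','grip_width')})
for n in('side','top'):
    p=viewer.grab_frame(n); cv2.imwrite(f'pics/{n}1.png',p['pixels'][:,:,::-1])
    print(n,p['fovy'],p['cx'],p['cy'],p.keys()); print(p['world_to_cam'])
    for t in('pad','resetbox','reset_top','oil','collar','fitting','rig','hood','grease'):
        for d in viewer.trace(p,t)[:3]: print(t,round(d['score'],2),d['rect'],d['pixels'].sum())
E
```

```text
{'clock': 0.0, 'tcp_pos': array([ 0.23363984, -0.63265267,  0.23031935]), 'orientation': array([-3.09083388e+00, -5.52553490e-01,  7.24133369e-04]), 'contact_force': array([ 0.0749001 ,  0.06875149, -0.58334283]), 'grip_width': 0.08583817043616021}
side 47.251934939395646 325.0755461528619 243.06024979620895 dict_keys(['pixels', 'fovy', 'cx', 'cy', 'world_to_cam', 'shot'])
[[-0.95970907 -0.28084893  0.00907643  0.52990519]
 [ 0.16388733 -0.53320876  0.82995745 -0.18666547]
 [-0.22825303  0.7980052   0.55775286 -1.37373343]
 [ 0.          0.          0.          1.        ]]
pad 0.6 [281.9, 223.3, 352.3, 250.4] 515
resetbox 0.97 [341.5, 367.6, 401.1, 427.5] 2200
resetbox 0.91 [289.6, 335.5, 329.2, 383.7] 1641
resetbox 0.83 [358.4, 322.0, 409.9, 371.4] 1674
reset_top 0.71 [246.9, 300.8, 260.4, 313.9] 112
reset_top 0.63 [378.9, 320.6, 392.4, 336.7] 131
reset_top 0.55 [292.8, 334.0, 325.4, 381.8] 1547
oil 0.79 [351.2, 190.8, 372.2, 230.9] 584
collar 0.76 [311.1, 293.0, 332.3, 307.6] 292
fitting 0.66 [354.6, 250.5, 367.3, 264.9] 116
rig 0.97 [185.9, 174.4, 349.6, 300.2] 12994
rig 0.62 [35
[... 352 characters left out ...]
39939e-01 -5.83718507e-01]
 [-1.85175657e-01 -6.06529770e-03  9.82686719e-01 -1.74074967e+00]
 [ 0.00000000e+00  0.00000000e+00  0.00000000e+00  1.00000000e+00]]
pad 0.55 [308.9, 212.0, 332.6, 260.4] 516
resetbox 0.93 [227.8, 289.8, 263.1, 332.4] 949
resetbox 0.67 [172.0, 294.5, 213.1, 336.0] 964
resetbox 0.66 [223.6, 188.6, 262.3, 223.4] 914
reset_top 0.63 [208.2, 259.2, 217.9, 265.9] 84
reset_top 0.63 [184.5, 308.5, 195.6, 316.8] 80
oil 0.93 [413.3, 242.2, 433.1, 263.6] 322
collar 0.66 [275.2, 240.5, 293.1, 262.2] 193
rig 0.96 [280.7, 114.4, 380.4, 261.7] 10546
rig 0.16 [412.2, 245.0, 433.0, 263.2] 373
hood 0.65 [281.1, 116.3, 379.4, 215.2] 8079
grease 0.66 [182.3, 190.5, 206.4, 213.8] 492
```

Run:
```python
import cv2
a=cv2.imread('pics/top1.png'); cv2.imwrite('pics/top1c.png',cv2.resize(a[100:360,140:480],(785,600),interpolation=cv2.INTER_CUBIC))
```

```text
(no output)
```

View pics/top1c.png

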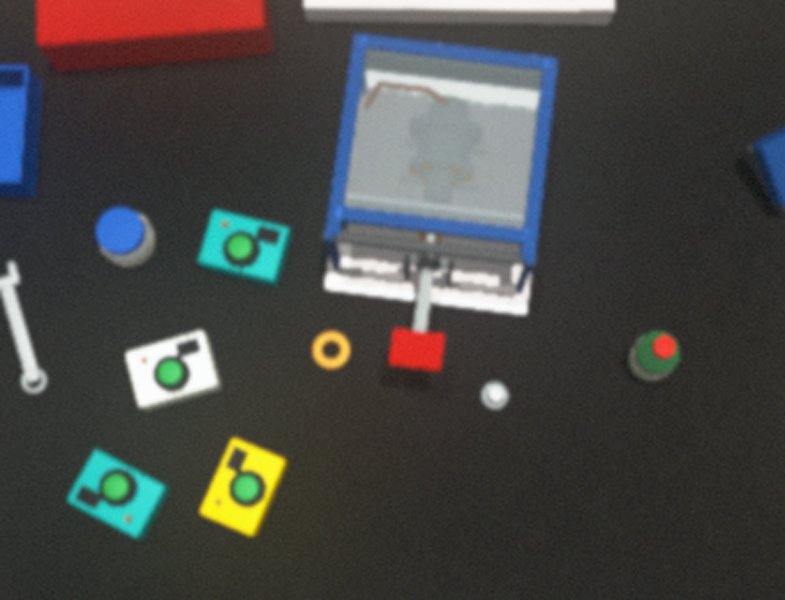

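View pics/side1.png

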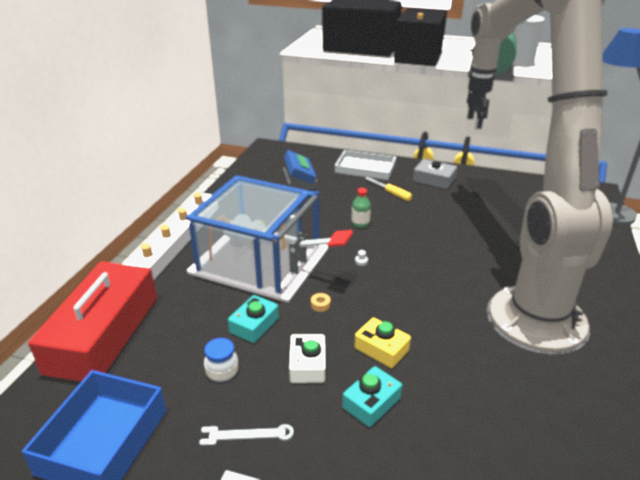

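The top view shows four look-alikes, in full-image pixels: the white box at (214,260), turquoise at (244,206) and (190,313), and yellow at (245,311). The white box is the one I want. The red pad is at (321,252), the collar at (283,252) and the fitting at (354,271).

```bash
cat > h.py <<'E'
import numpy as np, cv2
from bench import get_obs, viewer
from scipy.optimize import least_squares
def cam(n):
    p=viewer.grab_frame(n); p['f']=240/np.tan(np.radians(p['fovy'])/2); return p
def proj(p,X):
    c=p['world_to_cam'][:3,:3]@np.asarray(X)+p['world_to_cam'][:3,3]
    return np.array([p['cx']+p['f']*c[0]/-c[2], p['cy']-p['f']*c[1]/-c[2]])
def onz(p,uv,z):
    R=p['world_to_cam'][:3,:3];t=p['world_to_cam'][:3,3]
    d=R.T@np.array([(uv[0]-p['cx'])/p['f'],-(uv[1]-p['cy'])/p['f'],-1]); o=-R.T@t
    return o+d*(z-o[2])/d[2]
def tri(obs):
    return least_squares(lambda X:np.concatenate([proj(p,X)-uv for p,uv in obs]),[.6,0,.1])
def blobs(p,kind,box):
    l,t,r,b=box; h=cv2.cvtColor(p['pixels'],cv2.COLOR_RGB2HSV).astype(int);H,S,V=h[...,0],h[...,1],h[...,2]
    m={'red':((H<8)|(H>172))&(S>150)&(V>70),'green':(H>45)&(H<78)&(S>110)&(V>50),'white':(S<50)&(V>130)}[kind]
    k=np.zeros_like(m);k[t:b,l:r]=m[t:b,l:r]
    ys,xs=np.nonzero(k); return np.array([xs.mean(),ys.mean()]),k
E
python3 - <<'E'
from h import *
s=cam('side');t=cam('top')
pr=[(t,blobs(t,'red',(300,235,345,270))[0]),(s,blobs(s,'red',(325,225,360,250))[0])]
gb=[(t,blobs(t,'green',(195,240,235,280))[0]),(s,blobs(s,'green',(290,330,328,385))[0])]
for n,o in(('pad',pr),('btn',gb)):
    q=tri(o);print(n,[u[1].round(1) for u in o],q.x.round(4),'res',q.fun.round(2))
print('pad at .139',onz(t,pr[0][1],.139),'btn z.055',onz(t,gb[0][1],.055))
for k,b in(('red',(300,235,345,270)),('white',(190,235,238,285))):
    m=blobs(t,k,b)[1];ys,xs=np.nonzero(m);print(k,cv2.minAreaRect(np.c_[xs,ys].astype(np.float32)))
def cr(n,u,v,z): 
    uv=(140+u/2.309,100+v/2.308);print(n,onz(t,uv,z).round(3))
# hood corners top surface ~.181, plate corners
for n,u,v,z in(('hoodFL',361,37,.181),('hoodFR',556,60,.181),('plNL',325,290,.012),('plNR',527,314,.012),('levroot',428,262,.09),('collar',331,350,.022),('fit',495,393,.036),('oilcap',664,347,.12)): cr(n,u,v,z)
w=viewer.trace(t,'resetbox')
import sys
E
```

```text
pad [array([320. , 251.4]), array([340.1, 237.4])] [ 5.141e-01 -2.000e-04  1.410e-01] res [ 0.05  0.38 -0.34 -0.07]
btn [array([213.2, 261. ]), array([310.5, 345.8])] [0.4945 0.3148 0.0583] res [ 0.05  0.37 -0.27 -0.06]
pad at .139 [ 5.15475307e-01 -1.13204287e-05  1.39000000e-01] btn z.055 [0.49601276 0.31559726 0.055     ]
red ((320.08465576171875, 251.32308959960938), (23.814666748046875, 17.4888973236084), 7.125016689300537)
white ((213.8853759765625, 259.58740234375), (26.550273895263672, 37.25602722167969), 74.47589111328125)
hoodFL [0.902 0.073 0.181]
hoodFR [ 0.874 -0.169  0.181]
plNL [0.614 0.121 0.012]
plNR [ 0.585 -0.146  0.012]
levroot [ 0.636 -0.014  0.09 ]
collar [0.532 0.111 0.022]
fit [ 0.476 -0.103  0.036]
oilcap [ 0.526 -0.307  0.12 ]
```

Call:
play_rows:
  commands:
    - [[1,0.8,-0.83,0,0],[1,0.8,-0.83,0,0],[1,0.8,-0.83,0,0],[1,0.8,-0.83,0,0],[1,0.8,-0.83,0,0],[1,0.8,-0.83,0,0],[1,0.8,-0.83,0,0],[1,0.8,-0.83,0,0]]
  grip_force: 40

```text
clock: 1.82
tcp_pos: [0.3273, -0.4211, 0.2317]
orientation: [3.091, 0.557, 0.001]
contact_force: [-1.4, 0.3, 0.2]
grip_width: 0.0002
gripper_force: 0.0
```

Call:
play_rows:
  commands:
    - [[1,0.8,-0.83,0,0],[1,0.8,-0.83,0,0],[1,0.8,-0.83,0,0],[1,0.8,-0.83,0,0],[1,0.8,-0.83,0,0],[1,0.8,-0.83,0,0],[1,0.8,-0.83,0,0],[1,0.8,-0.83,0,0]]

```text
clock: 2.48
tcp_pos: [0.4195, -0.2115, 0.2315]
orientation: [3.092, 0.554, 0.0]
contact_force: [0.4, -1.8, 0.1]
grip_width: -0.0
gripper_force: 0.0
```

Call:
play_rows:
  commands:
    - [[1,0.78,-0.83,0,0.296],[1,0.78,-0.83,0,0.296],[1,0.78,-0.83,0,0.296],[1,0.78,-0.83,0,0.296],[1,0.78,-0.83,0,0.296],[1,0.78,-0.83,0,0.296],[1,0.78,-0.83,0,0.296],[1,0.78,-0.83,0,0.296],[1,0.78,-0.83,0,0.296],[1,0.78,-0.83,0,0.296]]

```text
clock: 3.32
tcp_pos: [0.5076, -0.0044, 0.231]
orientation: [3.135, -0.181, -0.001]
contact_force: [-0.1, -0.7, -0.5]
grip_width: -0.0001
gripper_force: 0.0
```

Call:
play_rows:
  commands:
    - [[1,0,-0.02,0.1,0],[1,0,-0.02,0.2,0],[1,0,-0.02,0.3,0],[1,0,-0.02,0.35,0],[1,0,-0.02,0.35,0],[1,0,-0.02,0.35,0]]

```text
clock: 3.82
tcp_pos: [0.5081, 0.0015, 0.1614]
orientation: [3.136, -0.178, -0.001]
contact_force: [-0.3, 1.1, 0.1]
grip_width: 0.0002
gripper_force: 0.0
```

Run:
```python
from h import *
o=get_obs();print(o['tcp_pos'],o['contact_force'])
a=cam('side')['pixels'];b=cam('wrist')['pixels']
c=np.hstack([cv2.resize(a[170:290,270:390],(400,400),interpolation=2),cv2.resize(b,(400,300),interpolation=3)[:, :].repeat(1,0) if 0 else cv2.resize(b[:,80:560],(400,400))])
cv2.imwrite('pics/c1.png',c[:,:,::-1])
```

```text
[0.50814397 0.00150682 0.16139396] [-0.33966724  1.05137902  0.0550079 ]
```

View pics/c1.png

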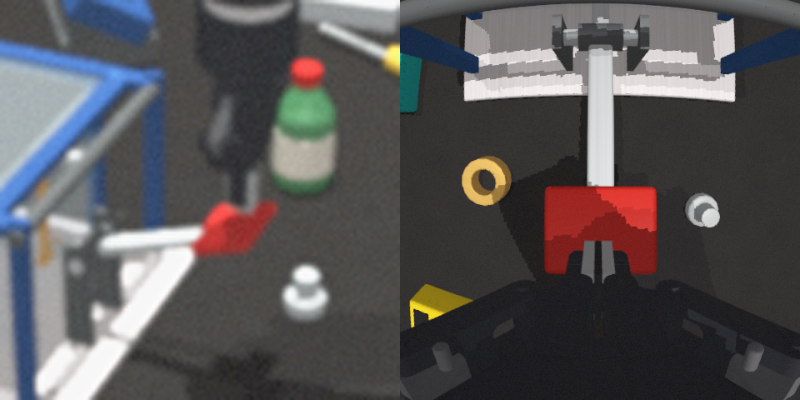

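The fingers stand centred over the red pad, at about (240,200) in the side crop and x≈600 in the wrist crop. Pressing now.

Call:
play_rows:
  commands:
    - [[1,0,0,0.03,0],[1,0,0,0.06,0],[1,0,0,0.09,0],[1,0,0,0.12,0],[1,0,0,0.15,0],[1,0,0,0.18,0],[1,0,0,0.21,0],[1,0,0,0.24,0],[1,0,0,0.27,0],[1,0,0,0.3,0],[1,0,0,0.33,0],[1,0,0,0.36,0]]

```text
clock: 4.92
tcp_pos: [0.5072, 0.0031, 0.0885]
orientation: [3.137, -0.174, -0.003]
contact_force: [-4.2, -0.2, 4.0]
grip_width: -0.0001
gripper_force: 2.5
```

Call:
play_rows:
  commands:
    - [[1,0,0,0.02,0],[1,0,0,0.04,0],[1,0,0,0.06,0],[1,0,0,0.08,0],[1,0,0,0.1,0],[1,0,0,0.11,0],[1,0,0,0.12,0],[1,0,0,0.13,0],[1,0,0,0.135,0]]

```text
clock: 5.67
tcp_pos: [0.5098, 0.0028, 0.0627]
orientation: [-3.136, 0.175, -0.005]
contact_force: [1.3, 0.1, 3.4]
grip_width: 0.0001
gripper_force: 1.9
```

Call:
play_rows:
  commands:
    - [[1,0,0,0.01,0],[1,0,0,0.02,0],[1,0,0,0.025,0],[1,0,0,0.03,0]]

```text
clock: 6.0
tcp_pos: [0.5087, 0.0028, 0.0565]
orientation: [-3.137, 0.175, -0.001]
contact_force: [-1.3, -0.9, 16.1]
grip_width: 0.0001
gripper_force: 7.7
```

Call:
play_rows:
  commands:
    - [[1,0,0,0.005,0],[1,0,0,0.005,0],[1,0,0,0.005,0],[1,0,0,0.005,0],[1,0,0,0.005,0],[1,0,0,0.005,0],[1,0,0,0.005,0],[1,0,0,0.005,0],[1,0,0,0.005,0],[1,0,0,0.005,0],[1,0,0,0.005,0],[1,0,0,0.005,0]]

```text
clock: 7.0
tcp_pos: [0.5088, 0.0029, 0.0565]
orientation: [3.136, -0.175, 0.002]
contact_force: [-1.0, -0.2, 17.3]
grip_width: -0.0001
gripper_force: 8.4
```

Run:
```python
from h import *
print(get_obs()['contact_force'])
a=cam('side')['pixels']
cv2.imwrite('pics/c2.png',cv2.resize(a[90:330,140:460],(800,600))[:,:,::-1])
```

```text
[-1.00917053 -0.24590935 17.3023036 ]
```

View pics/c2.png

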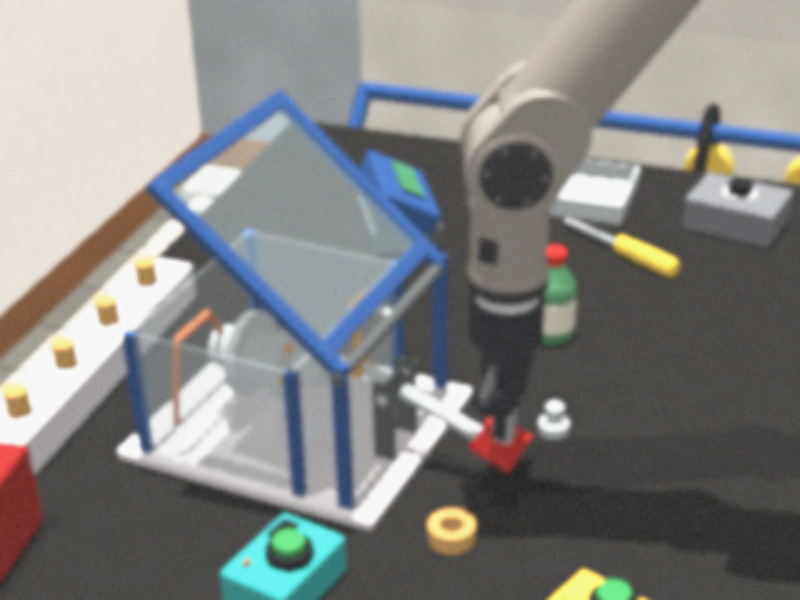

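The lid stands fully open and the pad is down under the closed fingers, at about (505,440). Now the slow release.

Call:
play_rows:
  commands:
    - [[1,0,0,-0.015,0],[1,0,0,-0.03,0],[1,0,0,-0.045,0],[1,0,0,-0.06,0],[1,0,0,-0.075,0],[1,0,0,-0.09,0],[1,0,0,-0.105,0],[1,0,0,-0.12,0],[1,0,0,-0.135,0],[1,0,0,-0.15,0],[1,0,0,-0.165,0],[1,0,0,-0.18,0]]

```text
clock: 8.05
tcp_pos: [0.5083, 0.0027, 0.0917]
orientation: [3.137, -0.175, -0.0]
contact_force: [-4.1, -1.0, 4.4]
grip_width: 0.0001
gripper_force: 2.2
```

Call:
play_rows:
  commands:
    - [[1,0,0,-0.015,0],[1,0,0,-0.03,0],[1,0,0,-0.045,0],[1,0,0,-0.06,0],[1,0,0,-0.075,0],[1,0,0,-0.09,0],[1,0,0,-0.105,0],[1,0,0,-0.12,0],[1,0,0,-0.135,0],[1,0,0,-0.15,0],[1,0,0,-0.165,0],[1,0,0,-0.18,0]]

```text
clock: 9.05
tcp_pos: [0.5088, 0.0032, 0.1278]
orientation: [-3.136, 0.174, -0.002]
contact_force: [3.7, -0.1, 2.7]
grip_width: 0.0001
gripper_force: 1.9
```

Call:
play_rows:
  commands:
    - [[1,0,0,-0.01,0],[1,0,0,-0.02,0],[1,0,0,-0.03,0],[1,0,0,-0.04,0],[1,0,0,-0.05,0],[1,0,0,-0.06,0],[1,0,0,-0.07,0],[1,0,0,-0.08,0],[1,0,0,-0.09,0],[1,0,0,-0.1,0],[1,0,0,-0.11,0],[1,0,0,-0.12,0]]

```text
clock: 10.05
tcp_pos: [0.5073, 0.0028, 0.1511]
orientation: [3.136, -0.175, -0.004]
contact_force: [-0.6, 0.5, -0.3]
grip_width: -0.0
gripper_force: 0.0
```

Call:
play_rows:
  commands:
    - [[1,0,0,-0.05,0],[1,0,0,-0.15,0],[1,0,0,-0.25,0],[1,-0.118,-0.772,-0.25,0],[1,-0.118,-0.772,-0.25,0],[1,-0.118,-0.772,-0.25,0],[1,-0.118,-0.772,-0.25,0],[1,-0.118,-0.772,-0.25,0],[1,-0.118,-0.772,-0.25,0]]

```text
clock: 10.8
tcp_pos: [0.5002, 0.1608, 0.2011]
orientation: [3.137, -0.167, -0.004]
contact_force: [-1.2, -1.3, -0.2]
grip_width: -0.0004
gripper_force: 0.0
```

Run:
```python
from h import *
s=cam('side');t=cam('top');o=get_obs()
gb=[(t,blobs(t,'green',(195,240,235,280))[0]),(s,blobs(s,'green',(290,330,328,385))[0])]
pr=[(t,blobs(t,'red',(300,235,345,270))[0]),(s,blobs(s,'red',(325,225,360,250))[0])]
for n,q in(('btn',gb),('pad',pr)):
    x=tri(q);print(n,[u[1].round(1) for u in q],x.x.round(4),x.fun.round(2))
print(o['tcp_pos'],o['contact_force'])
w=cam('wrist');print(w['hand_eye'],w['fovy'],w['cx'],w['cy'])
b=viewer.trace(w,'reset_top');[print(d['score'],d['rect']) for d in b]
cv2.imwrite('pics/w2.png',w['pixels'][:,:,::-1])
```

```text
btn [array([213.2, 260.9]), array([310.6, 345.8])] [0.4944 0.3147 0.0581] [ 0.06  0.43 -0.32 -0.07]
pad [array([320.1, 251.3]), array([342., 237.])] [ 0.5115 -0.0007  0.1431] [ 0.17  1.28 -1.15 -0.25]
[0.50113859 0.15753551 0.20090862] [-0.2191058  -0.63234562  0.4879966 ]
[[ 6.35879552e-05  9.62867721e-01  2.69973605e-01  6.84938809e-02]
 [ 9.99999995e-01 -8.26933397e-05  5.93939272e-05 -1.42552710e-04]
 [ 7.95135143e-05  2.69973600e-01 -9.62867722e-01 -1.42334758e-01]
 [ 0.00000000e+00  0.00000000e+00  0.00000000e+00  1.00000000e+00]] 65.70646984690485 317.313858393595 244.40071970944905
0.73 [181.5, 28.7, 221.7, 69.8]
0.67 [118.8, 243.0, 157.3, 279.3]
```

View pics/w2.png

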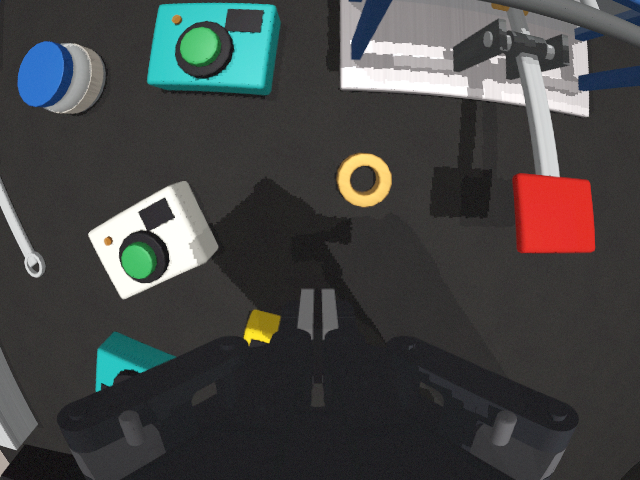

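The lever is back up at rest. The white box's button is at (138,261), and the turquoise and yellow boxes are clearly separate from it. Moving above it.

Call:
play_rows:
  commands:
    - [[1,-0.12,-0.78,0,0],[1,-0.12,-0.78,0,0],[1,-0.12,-0.78,0,0],[1,-0.12,-0.78,0,0],[1,-0.12,-0.78,0.2,0],[1,-0.12,-0.78,0.4,0],[1,-0.12,-0.78,0.4,0],[1,-0.12,-0.78,0.4,0],[1,-0.12,-0.78,0.4,0]]

```text
clock: 11.75
tcp_pos: [0.4966, 0.316, 0.1229]
orientation: [-3.136, 0.178, -0.002]
contact_force: [1.2, 1.1, 0.6]
grip_width: 0.0004
gripper_force: 0.0
```

Run:
```python
from h import *
from scipy.spatial.transform import Rotation as Ro
o=get_obs();w=cam('wrist');s=cam('side')
R=Ro.from_rotvec(o['orientation']).as_matrix();print(o['tcp_pos'],R.round(3).tolist())
E=w['hand_eye']
h=cv2.cvtColor(w['pixels'],cv2.COLOR_RGB2HSV).astype(int)
m=((h[...,0]>45)&(h[...,0]<78)&(h[...,1]>110)&(h[...,2]>50)).astype(np.uint8)
n,l,st,c=cv2.connectedComponentsWithStats(m)
for i in range(1,n):
    if st[i,4]<200: continue
    d=np.array([c[i][0]-w['cx'],c[i][1]-w['cy']]);r=np.hypot(*d);a=r/w['f']
    ray=np.array([np.sin(a)*d[0]/r,-np.sin(a)*d[1]/r,-np.cos(a)])
    D=R@E[:3,:3]@ray;O=R@E[:3,3]+o['tcp_pos'];P=O+D*(.06-O[2])/D[2]
    print(c[i].round(1),st[i],P.round(4))
a=cv2.resize(w['pixels'][:,80:560],(400,400));b=cv2.resize(s['pixels'][290:410,250:370],(400,400))
cv2.imwrite('pics/c3.png',np.hstack([a,b])[:,:,::-1])
```

```text
[0.49661923 0.3159829  0.12289137] [[0.994, -0.113, 0.001], [-0.113, -0.994, 0.0], [0.001, -0.0, -1.0]]
[321.  265.5] [ 294  240   55   51 2261] [0.4946 0.3142 0.06  ]
```

View pics/c3.png

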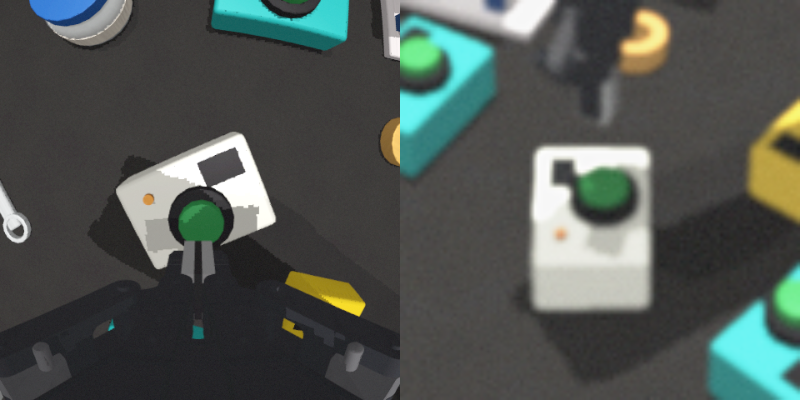

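The fingers are aligned over the white box's green button, at about (200,220) in the wrist crop. Both estimates agree within 1 mm.

Call:
play_rows:
  commands:
    - [[1,-0.01,0.01,0.1,0],[1,-0.01,0.01,0.2,0],[1,-0.01,0.01,0.26,0],[1,-0.01,0.01,0.27,0],[1,-0.01,0.01,0.28,0],[1,-0.01,0.01,0.29,0],[1,-0.01,0.01,0.29,0]]

```text
clock: 12.43
tcp_pos: [0.4939, 0.3151, 0.0643]
orientation: [-3.136, 0.175, -0.002]
contact_force: [-0.4, -2.3, 2.9]
grip_width: 0.0002
gripper_force: 1.5
```

Call:
play_rows:
  commands:
    - [[1,0,0,0.005,0],[1,0,0,0.01,0],[1,0,0,0.015,0],[1,0,0,0.02,0]]

```text
clock: 12.77
tcp_pos: [0.494, 0.3152, 0.0608]
orientation: [-3.136, 0.175, -0.002]
contact_force: [-4.2, -5.5, 23.2]
grip_width: 0.0001
gripper_force: 11.4
```

Call:
play_rows:
  commands:
    - [[1,0,0,0.005,0],[1,0,0,0.005,0],[1,0,0,0.005,0]]

```text
clock: 13.02
tcp_pos: [0.494, 0.3152, 0.0608]
orientation: [-3.137, 0.175, -0.003]
contact_force: [-5.1, -5.4, 23.1]
grip_width: -0.0
gripper_force: 11.4
```

Run:
```python
from h import *
print(get_obs()['tcp_pos'],get_obs()['contact_force'])
s=cam('side')
cv2.imwrite('pics/c4.png',cv2.resize(s['pixels'][290:410,250:370],(600,600),interpolation=2)[:,:,::-1])
```

```text
[0.49402889 0.31516289 0.0607985 ] [-5.07907352 -5.35836264 23.11079341]
```

View pics/c4.png

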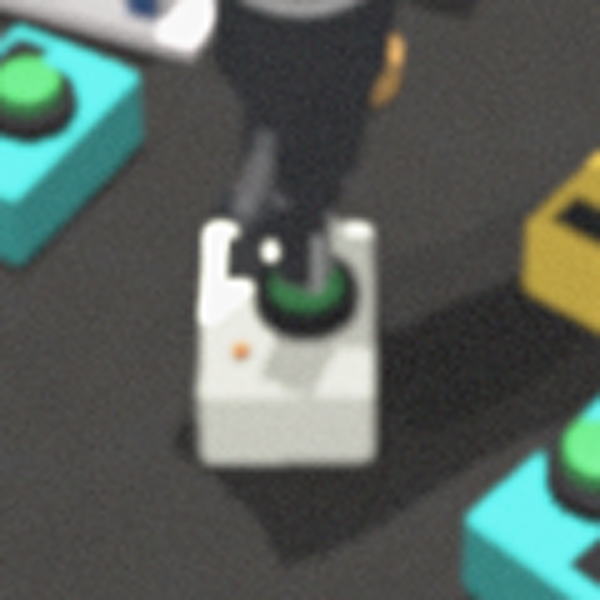

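Call:
play_rows:
  commands:
    - [[1,0,0,0.01,0],[1,0,0,0.015,0],[1,0,0,0.015,0]]

```text
clock: 13.32
tcp_pos: [0.4941, 0.3153, 0.0604]
orientation: [3.136, -0.175, 0.005]
contact_force: [-11.7, -10.7, 45.9]
grip_width: 0.0003
gripper_force: 22.9
```

Call:
play_rows:
  commands:
    - [[1,0,0,-0.015,0],[1,0,0,-0.025,0],[1,0,0,-0.025,0]]

```text
clock: 13.57
tcp_pos: [0.4939, 0.3151, 0.0615]
orientation: [-3.136, 0.175, -0.003]
contact_force: [0.0, -1.2, 4.6]
grip_width: 0.0001
gripper_force: 2.3
```

Call:
play_rows:
  commands:
    - [[1,0,0,-0.01,0],[1,0,0,-0.01,0]]

```text
clock: 13.73
tcp_pos: [0.4939, 0.3151, 0.0628]
orientation: [-3.136, 0.175, -0.002]
contact_force: [0.3, -0.8, 4.2]
grip_width: 0.0002
gripper_force: 1.9
```

Call:
play_rows:
  commands:
    - [[1,0,0,-0.01,0],[1,0,0,-0.01,0]]

```text
clock: 13.9
tcp_pos: [0.4938, 0.3151, 0.0646]
orientation: [-3.136, 0.175, -0.001]
contact_force: [1.0, -0.5, 2.5]
grip_width: 0.0002
gripper_force: 1.4
```

Call:
play_rows:
  commands:
    - [[1,0,0,-0.01,0],[1,0,0,-0.01,0]]

```text
clock: 14.07
tcp_pos: [0.4932, 0.3151, 0.0664]
orientation: [-3.136, 0.174, 0.0]
contact_force: [0.3, -0.1, 1.6]
grip_width: -0.0002
gripper_force: 0.9
```

The force rose like a spring to about 5 N and then hit a hard stop about 6 mm in, so the button was fully pressed. Moving clear.

Call:
play_rows:
  commands:
    - [[1,0,0,-0.02,0],[1,0,0,-0.1,0],[1,0,0,-0.3,0],[1,0,0,-0.5,0],[1,0,0,-0.7,0],[1,0,0,-0.7,0],[1,0,0,-0.7,0],[1,0,0,-0.7,0]]

```text
clock: 14.73
tcp_pos: [0.4924, 0.3144, 0.2057]
orientation: [3.136, -0.174, -0.002]
contact_force: [-1.0, -0.4, -0.7]
grip_width: 0.0002
gripper_force: 0.0
```

Run:
```python
from h import *
t=cam('top');s=cam('side')
gb=[(t,blobs(t,'green',(195,240,235,280))[0]),(s,blobs(s,'green',(290,330,328,385))[0])]
print(tri(gb).x, gb[0][1],gb[1][1],get_obs()['contact_force'])
cv2.imwrite('pics/c5.png',cv2.resize(s['pixels'][160:400,160:480],(800,600))[:,:,::-1])
```

```text
h.py:19: RuntimeWarning: Mean of empty slice.
  ys,xs=np.nonzero(k); return np.array([xs.mean(),ys.mean()]),k
  ret = ret.dtype.type(ret / rcount)
Traceback (most recent call last):
  File "h.py", line 14, in tri
    return least_squares(lambda X:np.concatenate([proj(p,X)-uv for p,uv in obs]),[.6,0,.1])
ValueError: Residuals are not finite in the initial point.
```

Run:
```python
from h import *
s=cam('side')
print(blobs(s,'green',(290,330,328,385))[0],blobs(s,'red',(325,225,360,250))[0],get_obs()['contact_force'])
cv2.imwrite('pics/c5.png',cv2.resize(s['pixels'][160:400,160:480],(800,600))[:,:,::-1])
```

```text
[310.7        346.02307692] [339.82846715 237.48905109] [-0.35215323 -0.2720641  -0.98265053]
```

View pics/c5.png

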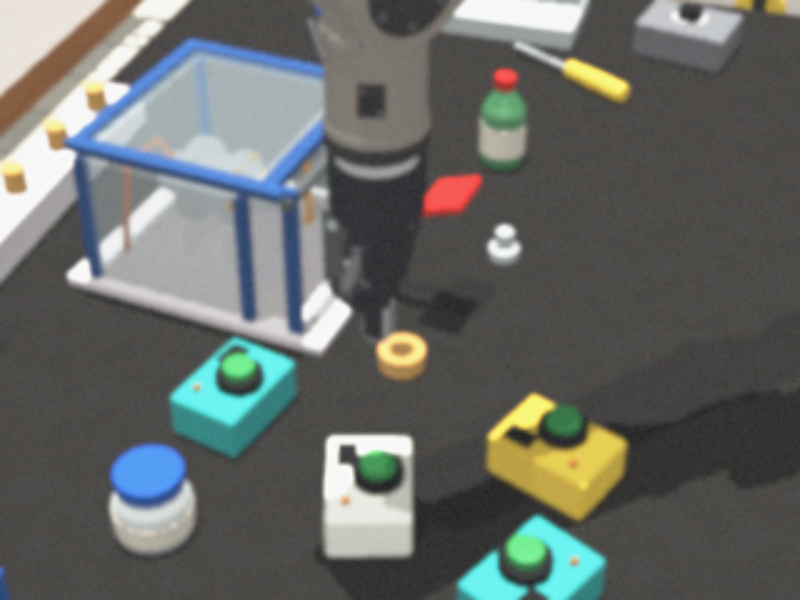

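The lid is shut, the red pad is back at rest at (340,237), and the button is out at (311,346). The white box and the other things are where they were, and the arm is clear.

```bash
python3 -c "
from bench import r
print(r.hand_in())"
```

```text
the job is handed in; nothing more can be done
None
```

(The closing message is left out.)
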